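# Dispense one lock barrel with the rocker gate

### The arm

A 6-joint arm with a two-finger parallel gripper is mounted at the origin on a cart in front of the work surface, level with it; the furniture and walls round the work are solid. World frame = base frame: x ahead of the robot, y to its left, z up, the work surface at z = 0. Lengths are in mm, angles in rad, forces in N, time in s.
With the tool pointing down it reaches from about 275 to 825 mm from the base axis. Payload 5.2 kg.
Tool frame: the origin (TCP) lies at the very end of the fingers, on their centre line; the grasp point (between the pads) lies 19 mm behind it; z points along the fingers, y is the direction in which the jaws open and shut (so a half turn about z gives the same grasp; the last joint's range is limited). The gripper opens to 93 mm and grips with 3 to 60 N. Pads are 15 mm wide; open, the fingers measure 128 mm over their backs; the gripper's body (75 mm by 188 mm) begins 65 mm behind the grasp point.
Start: joints at [1.076, 0.259, 1.535, -0, 1.348, -0.203], TCP at [158.2, 526.761, 182.553] pointing down, gripper open.
Joint ranges: [-3.14, 3.14], [-0.91, 2.08], [0.19, 2.58], [-1.22, 4.36], [0.22, 2.71], [-3.12, 3.12]. Speed limits (rad/s): [2.57, 2.57, 3.14, 3.14, 3.14, 3.14].

### API

Orientations are given as [roll, pitch, yaw] about the fixed x, y, z axes, in that order (R = Rz(yaw) Ry(pitch) Rx(roll)).
In Python, from bench import robot gives the robot as it stands. The module is installed in compiled form; this text tells all that it offers. Calls block until the motion is done:
- robot.move_ptp(position, orientation): joint-space move of the TCP to a pose.
- robot.move_linear(position, ori=None, speed=150, f_stop=None): straight line of the TCP; ori=None keeps the orientation; speed is the mean speed in mm/s. With f_stop (N) it stops when the force on the tool has changed by that much, and returns True; else False.
- robot.move_j(angles): joint-space move.
- robot.move_gripper(opening): opening from 0.0 (shut) to 1.0 (fully open); the grip force is fixed at half the most; returns when the fingers have stopped.
- robot.sleep(seconds).
- robot.inverse_kinematics(position, orientation): joint angles nearest the present ones, or None.
- robot.get_image(name): name is "side" or "top"; returns a dict with "img" (384x512x3 uint8, blue, green, red), "fovy" (degrees; the focal length in pixels is half the picture's height over the tangent of half this angle, whatever the lens; pixels are square), "cx", "cy" (the principal point, pixels), "eye" and "orientation" of the camera in the world. Camera axes: x right, y down, z forward; pixel columns grow to the right and rows downward; lengths in mm; the calibration is good to about 2 mm. A picture is of the moment at which its call begins. There is no depth.
A pose or a line that the arm cannot do raises robot.MotionError and nothing moves.
- robot.hand_in(): hands the job in, once; it reports no verdict.
Readings, each from a call of its own:
- robot.current_t(): time.
- robot.current_qpos(): joint angles.
- robot.current_joint_vel(): joint speeds.
- robot.current_joint_efforts(): joint torques, N m.
- robot.current_tcp_pos(): TCP position.
- robot.current_eef_rot(): TCP orientation.
- robot.current_contact_force(): force on the tool from outside, world axes, zero at the start.
- robot.current_ft_torque(): the same for the moment, N m.
- robot.current_gripper_width(): opening from 0.0 (shut) to 1.0 (fully open).
Only numpy, scipy, OpenCV 4.12 (cv2) and the standard library are available. Lean on these libraries where they do the work, as an engineer would, in place of code of your own. Each camera call takes 0.05 s, during which the arm holds its last target.

### The job

Let the brass lock barrel out of its dispenser without picking anything up: push that dispenser's white catch tray fully home with the fingers, then press the black pad of the same rocker down so that the gate lifts and hold it until the barrel has rolled into the tray, then let go so that the gate drops shut. Do not touch the barrel itself, and leave the dispenser with the black barrel and everything else on the bench alone.

Things in the scene. Friction and masses are not known exactly. Their poses are not given: they have to be found in the camera images.
- dispenser_brass: Fixed dispenser holding the brass (gold-coloured) barrel (two alike, either may be left). Base 190 x 96 mm. Origin on the bench, mid-channel; -x is its front (tray side, to the robot), +y its left as the robot sees it, z up. Channel 40 mm wide inside slopes down to a lip 42 mm up, over the tray. On its -y side a red rocker: front end carries the gate, rear end the pad. At most 125 mm high.
- tray_brass (a joint): Slide of the white catch tray of the dispenser that holds the brass (gold-coloured) barrel, m: 0 = fully home under the channel's lip, positive = pulled out to the front; range 0 to 0.05, starts 0.015 to 0.03 out. Stays where left (about 1.5 N of friction), stops hard at 0.
- tray_front_brass (a point): Centre of the front face of that white tray (62 mm wide, 40 mm tall, 10 to 50 mm above the bench; this point is 30 mm up). With the tray home it lies at x = -100, y = 0 mm in the dispenser's frame. Pushing it along the dispenser's +x closes the tray.
- tray_floor_brass (a point): Centre of the inside floor of that tray (inside 54 x 54 mm, walls 32 mm, front plate 40 mm tall), 13 mm above the bench; axes as the dispenser's.
- rocker_brass (a joint): Rocker of the dispenser that holds the brass (gold-coloured) barrel, rad: 0 = at rest, gate shut; grows as the pad goes down and the gate lifts; hard stop at 0.55. The barrel passes under the gate from about 0.33 up. Springs back to 0 when let go. About 1.5 N on the pad to start, 4 N at the stop. Pivot pin along y at x = 20, y = -36, z = 90 mm in the dispenser's frame.
- pad_brass (a point): Middle of the top of the black ribbed press pad (36 x 44 mm) at the rear end of that rocker; at rest x = 75, y = -57, z = 102 mm in the dispenser's frame. From rest to the stop it swings down 30 mm (about 26 mm is plenty for the barrel to pass). The space above and round it is free.
- barrel_brass: The brass (gold-coloured) lock barrel: a loose round cylinder, 22 mm in diameter, 34 mm long, about 0.1 kg, lying across the channel behind the gate, centre 57 mm above the bench. Origin: its centre; y along its axis. While the gate is up it rolls over the lip and drops into the tray within about a second; in the tray its centre is about 24 mm above the bench.
- dispenser_black: Fixed dispenser holding the black barrel (two alike, either may be left). Base 190 x 96 mm. Origin on the bench, mid-channel; -x is its front (tray side, to the robot), +y its left as the robot sees it, z up. Channel 40 mm wide inside slopes down to a lip 42 mm up, over the tray. On its -y side a red rocker: front end carries the gate, rear end the pad. At most 125 mm high.
- tray_black (a joint): Slide of the white catch tray of the dispenser that holds the black barrel, m: 0 = fully home under the channel's lip, positive = pulled out to the front; range 0 to 0.05, starts 0.015 to 0.03 out. Stays where left (about 1.5 N of friction), stops hard at 0.
- tray_front_black (a point): Centre of the front face of that white tray (62 mm wide, 40 mm tall, 10 to 50 mm above the bench; this point is 30 mm up). With the tray home it lies at x = -100, y = 0 mm in the dispenser's frame. Pushing it along the dispenser's +x closes the tray.
- tray_floor_black (a point): Centre of the inside floor of that tray (inside 54 x 54 mm, walls 32 mm, front plate 40 mm tall), 13 mm above the bench; axes as the dispenser's.
- rocker_black (a joint): Rocker of the dispenser that holds the black barrel, rad: 0 = at rest, gate shut; grows as the pad goes down and the gate lifts; hard stop at 0.55. The barrel passes under the gate from about 0.33 up. Springs back to 0 when let go. About 1.5 N on the pad to start, 4 N at the stop. Pivot pin along y at x = 20, y = -36, z = 90 mm in the dispenser's frame.
- pad_black (a point): Middle of the top of the black ribbed press pad (36 x 44 mm) at the rear end of that rocker; at rest x = 75, y = -57, z = 102 mm in the dispenser's frame. From rest to the stop it swings down 30 mm (about 26 mm is plenty for the barrel to pass). The space above and round it is free.
- barrel_black: The black lock barrel: a loose round cylinder, 22 mm in diameter, 34 mm long, about 0.1 kg, lying across the channel behind the gate, centre 57 mm above the bench. Origin: its centre; y along its axis. While the gate is up it rolls over the lip and drops into the tray within about a second; in the tray its centre is about 24 mm above the bench.
- padlock: Loose brass-coloured padlock, 71 x 46 x 20 mm; a bystander. Origin: centre of its underside.
- cup_clips: Loose dark green cup, 72 mm wide, 60 mm tall; a bystander. Origin: centre of its underside.
- tape_measure: Loose yellow tape measure, 64 x 78 x 35 mm; a bystander. Origin: centre of its underside.
- key_tag_1: Loose red plastic key tag, 44 x 24 x 9 mm, lying on the bench in front of and between the dispensers; a bystander. Origin: centre of its underside.

How it is judged:
By the outcome, as a careful person would: the job done as asked, in the order asked, and still so for the second after the job is handed in, with the robot touching nothing.
It also fails if it takes over 38 s, if anything falls off the work surface, if the arm or the gripper's body presses on something with over 40 N, if the wrist force passes 120 N, or if a joint passes its speed limit or range.

## Working session

There is one attempt and no reset: what is moved stays moved. The work goes in short steps, each a Python script; the robot and the scene stay as the last script left them, time stands still between calls to the robot, and variables do not carry over. Pictures are saved under pics/ and viewed, and the job is handed in when it is done.

```bash
mkdir -p pics; python3 - <<'E'
from bench import robot
import cv2,json,numpy as np
for n in("side","top"):
    d=robot.get_image(n); cv2.imwrite(f"pics/{n}0.png",d["img"])
    print(n,{k:(np.array(v).tolist()) for k,v in d.items() if k!="img"})
print(robot.current_t(),robot.current_eef_rot())
E
```

```text
side {'fovy': 51.88183874253986, 'cx': 258.85663431723697, 'cy': 187.02333362979044, 'eye': [58.54771488893063, -660.2101259998387, 794.6635347058041], 'orientation': [-2.2840559382288186, 0.009512267239523808, -0.5928641600505997]}
top {'fovy': 57.58464447688652, 'cx': 253.2248735880057, 'cy': 190.24709290576553, 'eye': [384.68370616430525, 58.256731961502865, 1027.6513135224468], 'orientation': [-2.968881749535236, -0.014239408266114584, -1.5690188178427826]}
0.1 [-3.14000959e+00 -3.48956388e-04  2.84982736e+00]
```

View pics/side0.png

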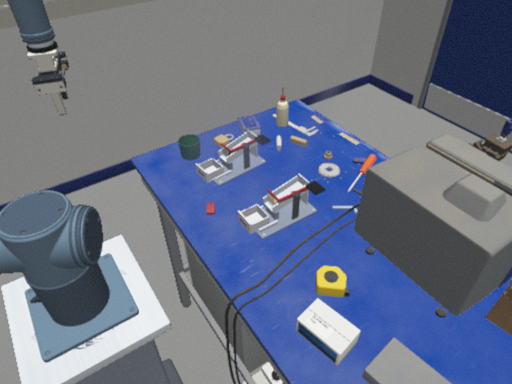

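View pics/top0.png

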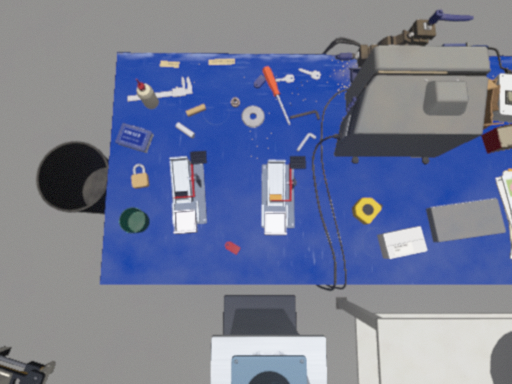

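```bash
python3 - <<'E'
import cv2,numpy as np
a=cv2.imread("pics/top0.png"); b=cv2.imread("pics/side0.png")
f=lambda i,x,y,w,h,s:cv2.resize(i[y:y+h,x:x+w],None,fx=s,fy=s,interpolation=cv2.INTER_CUBIC)
cv2.imwrite("pics/t1.png",f(a,150,145,160,100,5))
cv2.imwrite("pics/s1.png",f(b,190,120,140,120,5))
E
```

```text
(no output)
```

View pics/t1.png

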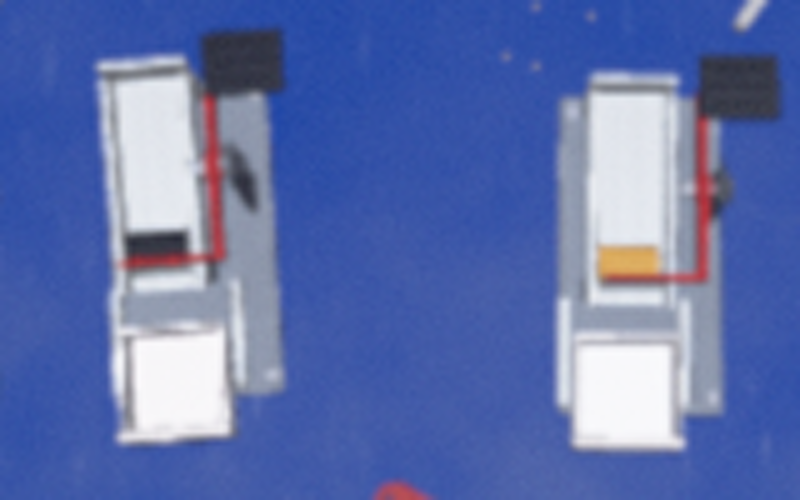

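View pics/s1.png

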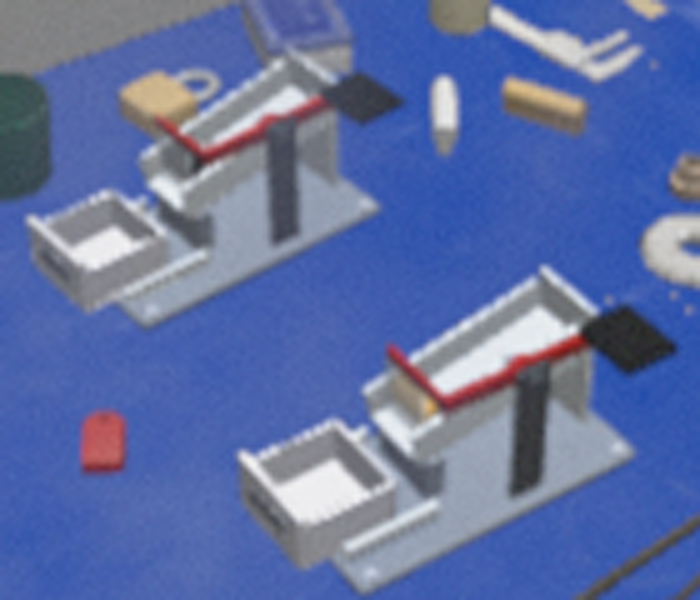

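```bash
cat > h.py <<'E'
import numpy as np
from scipy.spatial.transform import Rotation as R
C={'top':(57.58464447688652,253.2248735880057,190.24709290576553,[384.68370616430525,58.256731961502865,1027.6513135224468],[-2.968881749535236,-0.014239408266114584,-1.5690188178427826]),
'side':(51.88183874253986,258.85663431723697,187.02333362979044,[58.54771488893063,-660.2101259998387,794.6635347058041],[-2.2840559382288186,0.009512267239523808,-0.5928641600505997])}
def proj(c,P):
    f,cx,cy,e,o=C[c]; F=192/np.tan(np.radians(f/2))
    q=R.from_euler('xyz',o).as_matrix().T@(np.asarray(P)-e)
    return np.array([cx+F*q[0]/q[2],cy+F*q[1]/q[2]])
def disp(p,P):
    c,s=np.cos(p[2]),np.sin(p[2]); return [p[0]+c*P[0]-s*P[1],p[1]+s*P[0]+c*P[1],P[2]]
E
cat > fit.py <<'E'
from h import *
from scipy.optimize import least_squares
T=lambda u,v:(150+u/5-.4,145+v/5-.4); S=lambda u,v:(190+u/5-.4,120+v/5-.4)
obs=[('top',T(739,87),lambda p:(75,-57,102)),('side',S(630,339),lambda p:(75,-57,102)),
('top',T(721,414),lambda p:(-95,-48,p[4])),('top',T(558,412),lambda p:(-95,48,p[4])),('top',T(560,97),lambda p:(95,48,p[4])),
('side',S(367,590),lambda p:(-95,-48,p[4])),('side',S(633,452),lambda p:(95,-48,p[4])),
('top',T(571,447),lambda p:(-100-p[3],31,50)),('top',T(685,449),lambda p:(-100-p[3],-31,50)),
('side',S(241,457),lambda p:(-100-p[3],31,50)),('side',S(303,515),lambda p:(-100-p[3],-31,50)),]
def r(p): return np.concatenate([proj(c,disp(p,f(p)))-uv for c,uv,f in obs])
s=least_squares(r,[540,20,0,20,5],loss='soft_l1',x_scale=[100,100,.1,20,5])
print(s.x); print(r(s.x).reshape(-1,2).round(1))
for n,P in dict(pad=(75,-57,102),tray=(-100-s.x[3],0,30)).items(): print(n,disp(s.x,P))
E
python3 fit.py
```

```text
[ 5.50116914e+02 -2.27909350e+01 -6.68760659e-03  1.81734787e+01
  3.49989304e-01]
[[ 1.8  0.1]
 [ 0.2  0. ]
 [-1.8 -0.4]
 [-1.9 -0.3]
 [-1.9 -0.3]
 [-1.7  0.1]
 [-0.1 -0.1]
 [ 2.2 -0.1]
 [ 1.6 -0.3]
 [-0.1 -0.3]
 [-0.1  1.9]]
pad [np.float64(624.7340460910955), np.float64(-80.29122708948987), 102]
tray [np.float64(431.94607785291964), np.float64(-22.000643120971898), 30]
```

```bash
sed -i 's/,-48,p\[4\]/,-48+p[5],p[4]/;s/,48,p\[4\]/,48+p[5],p[4]/g;s/,-48,p\[4\]/,-48+p[5],p[4]/g;s/20,5\],loss/20,5,0],loss/;s/20,5\])/20,5,5])/' fit.py; python3 fit.py
```

```text
[ 5.49608320e+02 -1.89679962e+01 -4.75857086e-03  1.69111194e+01
  4.18274902e+00 -8.74315535e+00]
[[ 0.4  0.3]
 [-0.9 -0.7]
 [ 0.1 -0.3]
 [-0.1 -0.1]
 [-0.3 -0.4]
 [-0.8  0.3]
 [ 1.  -0.1]
 [ 0.9 -0.4]
 [ 0.3 -0.6]
 [-0.5 -1.2]
 [-0.6  0.9]]
pad [np.float64(624.336232984048), np.float64(-76.32424233949544), 102]
tray [np.float64(432.6985239545428), np.float64(-18.411668478541444), 30]
```

```bash
python3 - <<'E'
from bench import robot
import numpy as np,cv2
from h import *
p=(549.6,-19,-0.005)
O=[np.pi,0,np.pi+p[2]]
q=robot.inverse_kinematics([395,-18.2,32],O); print(q, robot.inverse_kinematics([624,-76,140],O))
robot.move_gripper(0.0)
robot.move_ptp([390,-18.2,170],O)
robot.move_linear([395,-18.2,32],speed=200)
print(robot.current_t(),robot.current_tcp_pos(),robot.current_contact_force(),robot.current_gripper_width())
for n in("side","top"): cv2.imwrite(f"pics/{n}1.png",robot.get_image(n)["img"])
b=cv2.imread("pics/side1.png");a=cv2.imread("pics/top1.png")
f=lambda i,x,y,w,h,s:cv2.resize(i[y:y+h,x:x+w],None,fx=s,fy=s,interpolation=cv2.INTER_CUBIC)
cv2.imwrite("pics/c1.png",np.hstack([f(b,190,120,130,120,3),f(a,190,145,130,120,3)]))
E
```

```text
[-0.33005526  0.16130365  2.08810609  0.          0.89218291 -1.89585158] [-0.29838521  0.42750259  1.39669327  0.          1.31739679 -1.86418154]
4.5167 [395.60958406 -18.16608917  32.53409394] [ 0.33504789 -0.74994302  0.38957189] 0.0018614221202185787
```

View pics/c1.png

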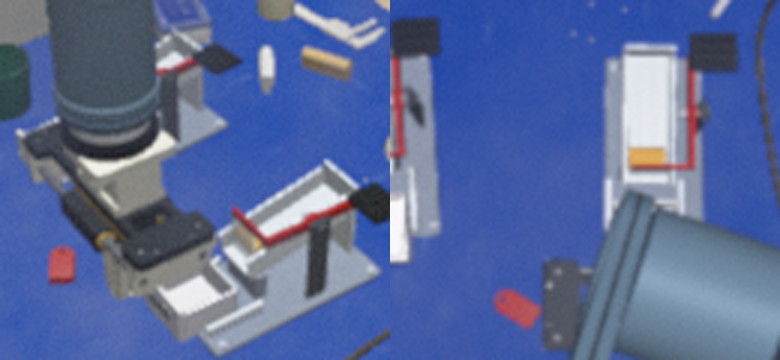

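```bash
python3 - <<'E'
from bench import robot
import numpy as np,cv2
r=robot.move_linear([415,-18.3,32],speed=60,f_stop=12); print(r,robot.current_tcp_pos(),robot.current_contact_force())
if not r:
    r=robot.move_linear([462,-18.5,32],speed=40,f_stop=10)
    print(r,robot.current_t(),robot.current_tcp_pos(),robot.current_contact_force())
for n in("side",): cv2.imwrite(f"pics/{n}2.png",robot.get_image(n)["img"])
b=cv2.imread("pics/side2.png")
f=lambda i,x,y,w,h,s:cv2.resize(i[y:y+h,x:x+w],None,fx=s,fy=s,interpolation=cv2.INTER_CUBIC)
cv2.imwrite("pics/c2.png",f(b,190,120,140,120,5))
E
```

```text
False [415.24918533 -18.27742326  31.95798312] [-0.6086228  -0.23168004  0.18130598]
False 6.425 [461.70034754 -18.43835106  31.96561021] [0.01545114 0.20344392 0.26296526]
```

View pics/c2.png

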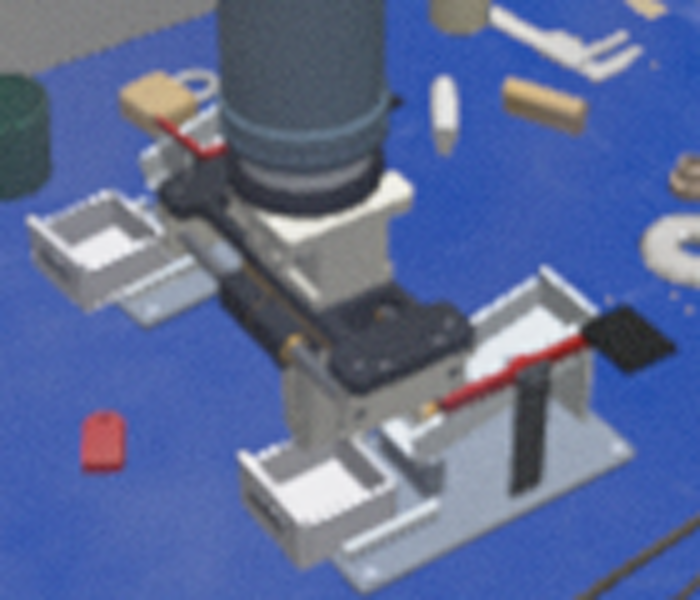

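```bash
python3 - <<'E'
from bench import robot
from h import *
import cv2
d=robot.get_image("side");print(d['eye'],d['orientation'],d['cx'],d['cy'],d['fovy'])
S=lambda c:((c[0]-190+.4)*5,(c[1]-120+.4)*5)
for P in [(462,-18,32),(462,-18,116),(462,-18,200),(499,-112,116),(499,76,116),(425,-112,116),(433,-50,50),(433,13,50)]: print(P,np.round(S(proj('side',P))))
d=robot.get_image("top");print(d['eye'],d['orientation'],d['cx'],d['cy'],d['fovy']);cv2.imwrite("pics/top2.png",cv2.resize(d["img"][100:300,130:390],None,fx=3,fy=3,interpolation=2))
print(robot.current_qpos(),robot.current_eef_rot())
E
```

```text
[  58.54771489 -660.210126    794.66353471] [-2.28405594  0.00951227 -0.59286416] 258.85663431723697 187.02333362979044 51.88183874253986
(462, -18, 32) [315. 486.]
(462, -18, 116) [312. 371.]
(462, -18, 200) [308. 243.]
(499, -112, 116) [479. 447.]
(499, 76, 116) [275. 252.]
(425, -112, 116) [355. 508.]
(433, -50, 50) [302. 520.]
(433, 13, 50) [238. 451.]
[ 384.68370616   58.25673196 1027.65131352] [-2.96888175 -0.01423941 -1.56901882] 253.2248735880057 190.24709290576553 57.58464447688652
[-2.82097700e-01  2.69492490e-01  1.93863075e+00 -1.20516503e-05
  9.33509870e-01 -1.84780433e+00] [ 3.14159091e+00 -4.15663769e-05  3.13651013e+00]
```

View pics/top2.png

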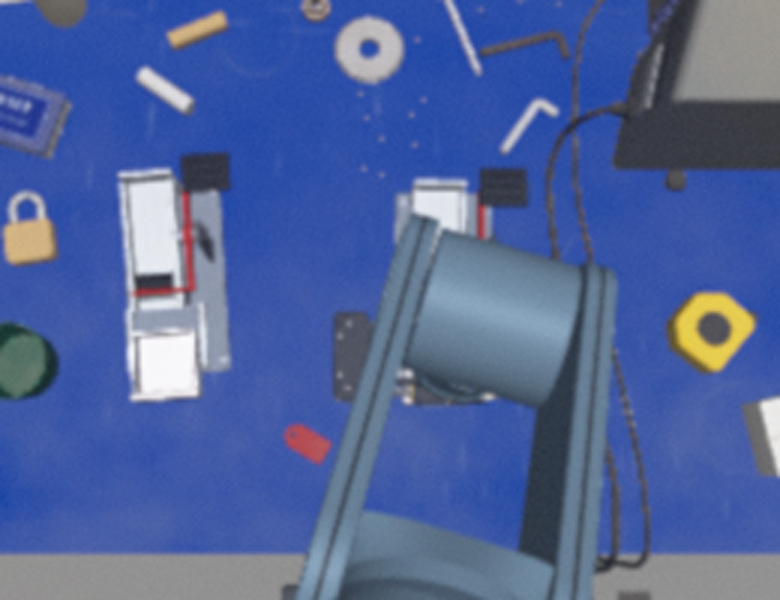

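```bash
python3 - <<'E'
import cv2,numpy as np
b=cv2.imread("pics/side2.png");a=cv2.imread("pics/side1.png")
f=lambda i,x,y,w,h,s:cv2.resize(i[y:y+h,x:x+w],None,fx=s,fy=s,interpolation=cv2.INTER_CUBIC)
cv2.imwrite("pics/c3.png",np.hstack([f(a,220,170,50,70,8),f(b,230,170,50,70,8)]))
E
```

```text
(no output)
```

View pics/c3.png

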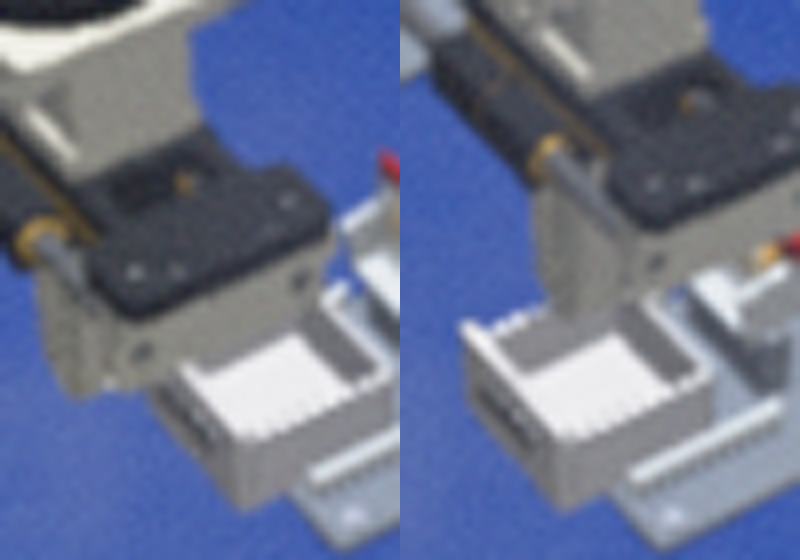

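```bash
python3 - <<'E'
from h import *
import cv2
for P in [(158.2,526.8,182.6),(158.2,526.8,266)]: print(proj('side',P),proj('top',P))
for z in(116,150,200):
  for P in [(499,76,z),(425,76,z),(499,-112,z),(425,-112,z)]: print(P,((proj('top',P)-[130,100])*3).round(), ((proj('side',P)-[190,120])*5).round())
a=cv2.imread("pics/side0.png")
cv2.imwrite("pics/c4.png",cv2.resize(a[20:140,0:140],None,fx=5,fy=5,interpolation=2))
E
```

```text
[ 68.33571433 116.23806171] [ 39.74517944 352.86864883]
[58.90928341 90.92773792] [ 15.45380397 364.71851276]
(499, 76, 116) [335. 321.] [273. 250.]
(425, 76, 116) [334. 406.] [157. 299.]
(499, -112, 116) [549. 322.] [477. 445.]
(425, -112, 116) [551. 407.] [353. 506.]
(499, 76, 150) [334. 316.] [271. 201.]
(425, 76, 150) [333. 404.] [152. 249.]
(499, -112, 150) [556. 317.] [479. 394.]
(425, -112, 150) [559. 405.] [352. 455.]
(499, 76, 200) [333. 308.] [267. 125.]
(425, 76, 200) [332. 401.] [145. 172.]
(499, -112, 200) [568. 309.] [483. 315.]
(425, -112, 200) [571. 402.] [352. 376.]
```

View pics/c4.png

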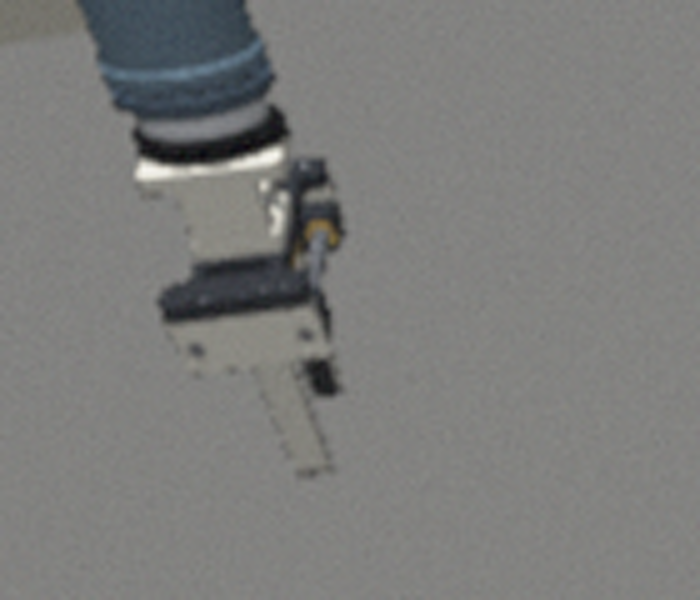

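```bash
python3 - <<'E'
from h import *
for P in [(145,483,182.6),(145,483,205),(171,571,182.6)]: print(P,((proj('side',P)-[0,20])*5).round())
for P in [(462,-36,32),(462,0,32),(462,-36,57),(462,0,57)]: print(P,((proj('side',P)-[190,120])*5).round())
for P in [(395,-36,32),(395,0,32),(395,-36,57),(395,0,57)]: print(P,((proj('side',P)-[220,170])*8).round())
E
```

```text
(145, 483, 182.6) [337. 520.]
(145, 483, 205) [325. 486.]
(171, 571, 182.6) [345. 445.]
(462, -36, 32) [331. 504.]
(462, 0, 32) [295. 465.]
(462, -36, 57) [331. 471.]
(462, 0, 57) [294. 432.]
(395, -36, 32) [120. 489.]
(395, 0, 32) [ 64. 424.]
(395, -36, 57) [116. 436.]
(395, 0, 57) [ 59. 371.]
```

```bash
python3 - <<'E'
from bench import robot
import numpy as np,cv2
robot.move_linear([455,-18.3,60],speed=100)
robot.move_linear([392,-18.2,60],speed=150)
r=robot.move_linear([392,-18.2,7],speed=100,f_stop=10); print(r)
r=robot.move_linear([416,-18.3,7],speed=80,f_stop=12); print(r,robot.current_tcp_pos(),robot.current_contact_force())
cv2.imwrite("pics/side3a.png",robot.get_image("side")["img"])
if not r:
    r=robot.move_linear([458,-18.5,7],speed=40,f_stop=10)
    print(r,robot.current_t(),robot.current_tcp_pos(),robot.current_contact_force())
cv2.imwrite("pics/side3b.png",robot.get_image("side")["img"])
f=lambda n:cv2.resize(cv2.imread(n)[160:240,220:290],None,fx=5.5,fy=5.5,interpolation=2)
cv2.imwrite("pics/c5.png",np.hstack([f("pics/side3a.png"),f("pics/side3b.png")]))
E
```

```text
False
False [416.27959112 -18.29216497   7.18740992] [0.24740336 0.34516226 0.09646082]
True 9.4667 [441.3311211 -18.1005491   6.406061 ] [-0.2506098   0.27270682 -0.36861423]
```

View pics/c5.png

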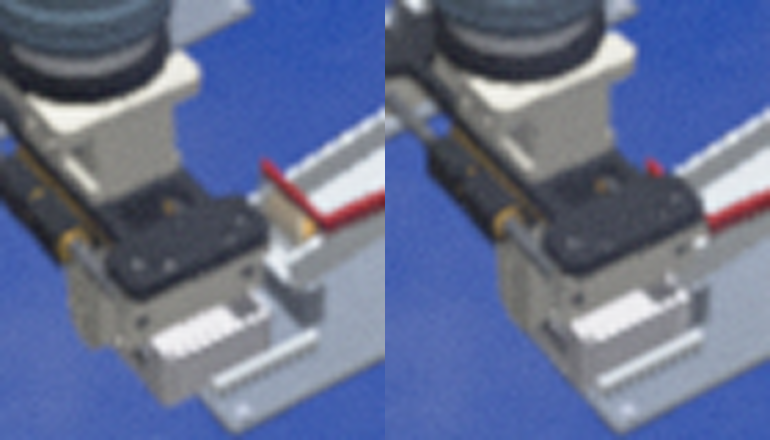

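```bash
python3 - <<'E'
from bench import robot
import numpy as np,cv2
O=[np.pi,0,np.pi-0.005]
robot.move_linear([395,-18.2,8],speed=120)
robot.move_linear([395,-18.2,150],speed=250)
cv2.imwrite("pics/side4a.png",robot.get_image("side")["img"])
cv2.imwrite("pics/top4a.png",robot.get_image("top")["img"])
robot.move_linear([624,-76.3,150],O,speed=250)
r=robot.move_linear([624,-76.3,90],speed=120,f_stop=10)
print(r,robot.current_t(),robot.current_tcp_pos(),robot.current_contact_force())
cv2.imwrite("pics/side4b.png",robot.get_image("side")["img"])
f=lambda n:cv2.resize(cv2.imread(n)[130:240,230:330],None,fx=4,fy=4,interpolation=2)
cv2.imwrite("pics/c6.png",np.hstack([f("pics/side4a.png"),f("pics/side4b.png")]))
E
```

```text
False 12.6 [624.1961968  -76.35232432  90.76566287] [-0.53177313  0.4250024   0.34548416]
```

View pics/c6.png

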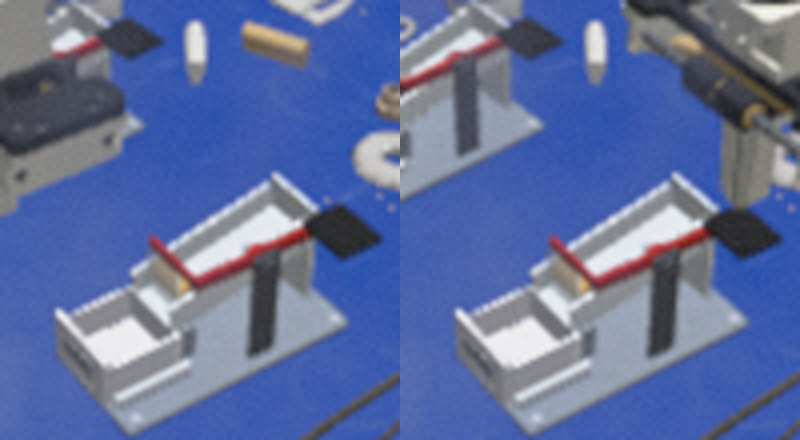

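```bash
python3 - <<'E'
from h import *
p=(549.6,-19,-0.005)
g=lambda P:((proj('side',P)-[230,130])*4).round()
for s in(0,3,6): print('tray',s,g(disp(p,(-100-s,31,50))),g(disp(p,(-100-s,-31,50))))
for z in(91,110,118,125): print(z,g((624,-94,z)),g((624,-76,z)),g((624,-58,z)))
print(g(disp(p,(75,-57,102))))
import cv2
f=lambda n:cv2.resize(cv2.imread(n)[150:225,230:300],None,fx=8,fy=8,interpolation=2)
cv2.imwrite("pics/c7.png",f("pics/side4a.png"))
cv2.imwrite("pics/c8.png",cv2.resize(cv2.imread("pics/top4a.png")[150:245,240:310],None,fx=6,fy=6,interpolation=2))
E
```

```text
tray 0 [ 50. 310.] [100. 364.]
tray 3 [ 47. 311.] [ 96. 366.]
tray 6 [ 43. 313.] [ 93. 367.]
91 [354. 254.] [337. 239.] [320. 225.]
110 [357. 232.] [339. 218.] [322. 203.]
118 [358. 223.] [340. 208.] [323. 194.]
125 [359. 215.] [341. 200.] [323. 186.]
[339. 227.]
```

View pics/c7.png

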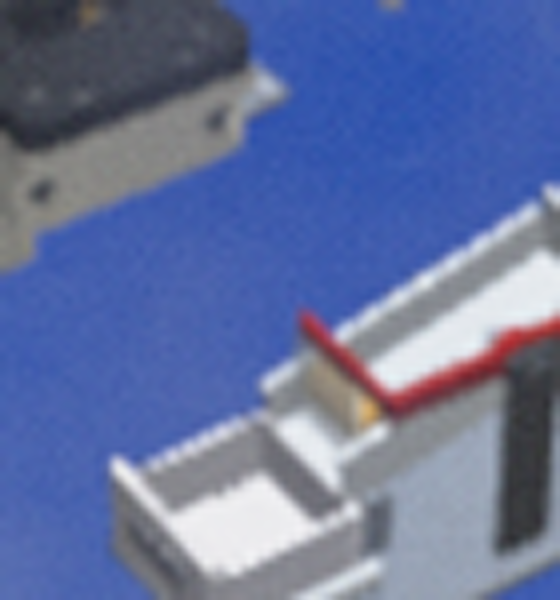

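View pics/c8.png

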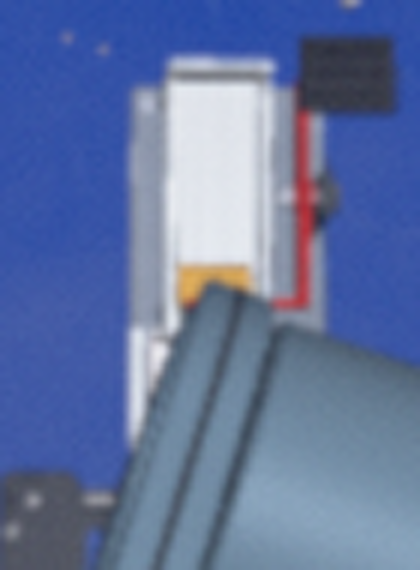

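```bash
python3 - <<'E'
from bench import robot
import numpy as np,cv2
r=robot.move_linear([624,-76.3,51],speed=50,f_stop=9)
print(r,robot.current_t(),robot.current_tcp_pos(),robot.current_contact_force())
cv2.imwrite("pics/side5a.png",robot.get_image("side")["img"])
robot.sleep(.8)
print(robot.current_contact_force(),robot.current_tcp_pos())
cv2.imwrite("pics/side5b.png",robot.get_image("side")["img"])
f=lambda n:cv2.resize(cv2.imread(n)[130:240,230:330],None,fx=4,fy=4,interpolation=2)
cv2.imwrite("pics/c9.png",np.hstack([f("pics/side5a.png"),f("pics/side5b.png")]))
E
```

```text
False 13.5833 [624.707231   -76.38620952  51.54511546] [3.61503318 0.35990644 3.10178816]
[4.5804552  0.13827689 3.03407019] [624.05225146 -76.37153537  51.01427559]
```

View pics/c9.png

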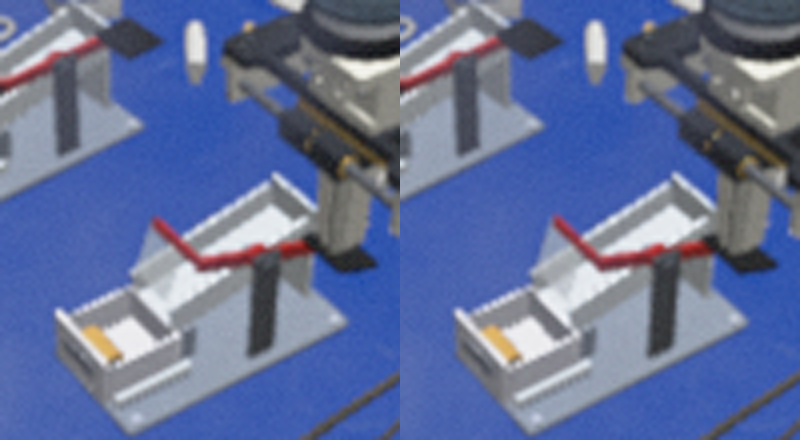

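```bash
python3 - <<'E'
from bench import robot
import numpy as np,cv2
robot.move_linear([624,-76.3,90],speed=60)
robot.move_linear([624,-76.3,170],speed=150)
robot.sleep(.5)
print(robot.current_t(),robot.current_tcp_pos(),robot.current_contact_force())
cv2.imwrite("pics/side6.png",robot.get_image("side")["img"])
cv2.imwrite("pics/top6.png",robot.get_image("top")["img"])
f=lambda n:cv2.resize(cv2.imread(n)[120:240,190:330],None,fx=5,fy=5,interpolation=2)
cv2.imwrite("pics/c10.png",f("pics/side6.png"))
E
```

```text
16.4667 [623.92540088 -76.28212792 169.78249138] [-1.23270834 -0.21913175  0.21426342]
```

View pics/c10.png

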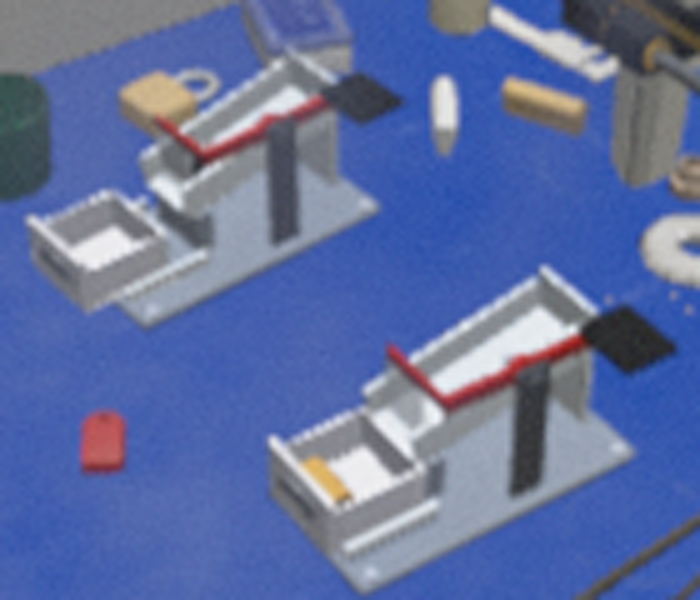

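View pics/top6.png

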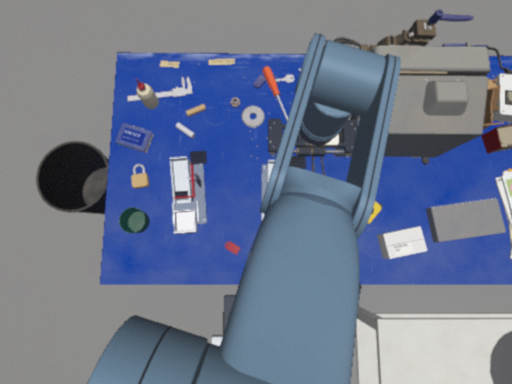

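```bash
python3 -c "
from bench import robot
robot.hand_in();print(robot.current_t())"
```

```text
the job is handed in; nothing more can be done
the job is handed in; nothing more can be done
```

The brass lock barrel is in its white tray, the gate is shut again, and I handed the job in at about 16.5 s of the 38 s allowed.

- **Tray:** I pushed it in with the closed fingers. It stopped firmly with the TCP at x = 441 mm, where I expected about 442 mm with the tray home. The tray's front corner in the pictures agreed with that, and it did not shift when the barrel dropped in.
- **Gate and barrel:** I pressed the pad about 23 mm down, with about 5 N of force on the tool. The barrel rolled into the tray, and I held the pad for 0.8 s more before letting go. The last side picture shows the rocker back at rest, the barrel in the tray and the fingers clear above. The black dispenser, red tag, padlock and cup look unmoved. The last top picture shows the arm partly hiding the tape measure, which I did not check more closely.

**Disagreement with the data given:** the fingers end about 28 mm short of the stated TCP, measured from the pictures. Because of this, my first push, with the TCP 32 mm above the bench, passed over the tray's front plate without touching anything (no force felt). I backed off and repeated it lower, with the TCP at 7 mm, and allowed for the same offset when pressing the pad.

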